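Sound a blind bore with a depth gauge

ROBOT

A 6-joint arm with a two-finger parallel gripper is mounted at the origin on a cart in front of the work surface, level with it; the furniture and walls round the work are solid. World frame = base frame: x ahead of the robot, y to its left, z up, the work surface at z = 0. Lengths are in m, angles in rad, forces in N, time in s.
With the tool pointing down it reaches from about 0.325 to 0.775 m from the base axis. Payload 5.5 kg.
Tool frame: the origin (TCP) lies at the very end of the fingers, on their centre line; the grasp point (between the pads) lies 19 mm behind it; z points along the fingers, y is the direction in which the jaws open and shut (so a half turn about z gives the same grasp; the last joint's range is limited). The gripper opens to 88 mm and grips with 3 to 60 N. Pads are 20 mm wide; open, the fingers measure 115 mm over their backs; the gripper's body (75 mm by 178 mm) begins 61 mm behind the grasp point.
Start: joints at [-1.233, 0.091, 1.231, -0, 1.82, -0.057], TCP at [0.231, -0.554, 0.187] pointing down, gripper open.
Joint ranges: [-2.87, 2.87], [-0.86, 2.18], [0.17, 2.46], [-1.51, 4.65], [0.06, 2.69], [-2.65, 2.65]. Speed limits (rad/s): [2.57, 2.57, 3.01, 3.14, 3.14, 3.14].

INTERFACE

Orientations are given as [roll, pitch, yaw] about the fixed x, y, z axes, in that order (R = Rz(yaw) Ry(pitch) Rx(roll)).
In Python, from workcell import ctrl, imaging, hand_in, models gives the robot as it stands. The module is installed in compiled form; this text tells all that it offers.
- The arm moves only by the tool send_rows, never from a script. Its argument "targets" is a list that holds one entry, the list of rows, each a list of 7 numbers: the shift along the world's x, y, z as a fraction of full scale, then the turn, a rotation vector about the world's x, y, z as a fraction of full scale, then the gripper command: -1 is shut, 1 is fully open, values between are in proportion. A call has 1 to 20 rows; each row shifts and turns the pose as measured when the row begins; what a row does not reach is not made up. Full scale, the value 1, is 0.04 m for a shift and 8 degrees for a turn. A row lasts 1/10 s, in which the tool goes at most 50 mm and 8.59 degrees, less where a joint would pass 70% of its speed; a pose out of reach is approached as far as the arm can. A call with a number of a shift or a turn outside -1 to 1 is refused whole. A call with a gripper value outside its range is refused whole. The fingers move at their own pace and stop on an object; "grip_force" is the grip in N (left out, the last holds). Time passes only in rows, so rows that do not move let the fingers close. It gives the time, the measured TCP pose, the force and the opening at its end, in the units of the state.
- ctrl.observe(): the state, without advancing time (a new reading comes with each control period).
- imaging.read_camera(name): name is "scene" or "side" or "wrist"; returns (picture, depth): 384x512x3 uint8, red, green, blue; 384x512 float32, m along the optical axis (not along the pixel's ray), 0 where there is no reading.
- imaging.camera_info(name): a dict with "fx", "fy", "cx", "cy" (pixels), "eye" and "orientation" of the camera in the world. Camera axes: x right, y down, z forward; pixel columns grow to the right and rows downward; lengths in m; the calibration is good to about 2 mm. A picture is of the moment at which its call begins: read the wrist's pose just before it. camera_info takes no time and is no camera call; for the wrist camera it gives the pose at the moment of the call.
- hand_in(): hands the job in, once; it reports no verdict.
Trained networks look in the newest picture that a camera, given by its name, has taken for a name from the list of things; names that differ only in an ending like _2 or _b are one class to them, and where a whole thing is asked for, a point or a joint stands for the part that bears it (a point fixed in the world has none). Each returns a list of dicts, best first, with "p" (0 to 1); they miss things now and then, are a little off and sometimes report something else, mostly with a low value. They report only what shows in the picture. A call takes as long as a camera call. They do not tell look-alikes from the thing itself.
- models.find_in(camera, name): "uv" ([column, row] in pixels, amid what is visible of it).
- models.regions_of(camera, name): "mask" (384x512 bool, what is visible of it) and "uv" ([column, row] in pixels, amid what is visible of it).
- models.pinpoint(camera, name): "uv" ([column, row] in pixels: a listed point, or the origin of a listed thing).
The state is a dict: "time_s": time; "qpos": joint angles; "joint_velocities": joint speeds; "effort": joint torques, N m; "tcp_pos": TCP position; "ee_rot": TCP orientation; "contact_force": force on the tool from outside, world axes, zero at the start; "moment": the same for the moment, N m; "gripper_width": opening from 0.0 (shut) to 1.0 (fully open).
Only numpy, scipy, OpenCV 4.12 (cv2) and the standard library are available. Lean on these libraries where they do the work, as an engineer would, in place of code of your own. Each camera call takes 0.05 s, during which the arm holds its last target. There are 200 camera calls.

TASK

Take the depth gauge from its stand by the knob of its rod, set it gently with its flange flat on top of the clamped block so that the rod stands over the bore, and run the rod slowly down until it presses firmly but gently on the bottom of the bore. Then let go and leave the gauge standing there, flange flat and rod still on the bottom, so that the depth can be read off. Do not drop it, ram it down or disturb the things lying round about.

Things in the scene. Friction and masses are not known exactly. Their poses are not given: they have to be found in the camera images.
- gauge_knob (a point): Centre (half-way up) of the black round knob, 18 mm diameter and 24 mm high, orange dot on top, at the upper end of the depth gauge's rod. Grasp here. z up along the rod. The knob's centre stands 100 mm above the gauge's flange underside minus the value of joint depth_rod. Below the knob the bare rod, 8 mm diameter with dark rings, runs down into the gauge's base (base top 22 mm above the flange underside); 66 mm of rod are bare when the joint is 0.
- gauge_base (a point): Centre of the flat underside of the depth gauge's steel base: flange 44 mm diameter and 7 mm high, hub 27 mm diameter up to 22 mm; z up along the rod. The gauge is loose, 0.16 to 0.25 kg of base and 0.09 kg of rod; carried by the knob, the base hangs on the rod's friction.
- depth_rod (a joint): How far the rod's end sticks out below the flange underside, in m (0 = flush, up to 0.058); the reading of the gauge. Starts at 0 to 0.005. The rod slides in the base against about 4.5 N of dry friction and stays where it is put; with the flange standing on something, pushing the knob down with more than that runs the rod down.
- rod_foot: The last 6 mm of the rod, a hardened foot of 5.6 mm diameter; origin at its lower end. It is delicate: pressing on the bottom with a few N is right, more than 25 N (also in a brief blow: come down at no more than 10 to 20 mm/s) would spoil it.
- bore_mouth (a point): Centre of the mouth of the 12 mm round blind bore, at the top face of the block and 70 mm above the bench; z up. The rod (8 mm) has 2 mm to spare all round. The bore's depth is not known: somewhere from 25 to 48 mm.
- block: Aluminium block, 80 x 64 mm and 60 mm high, bore in the middle of its top face, clamped on a 130 x 84 x 10 mm dark steel plate fixed to the bench; does not move. Origin on the bench under the bore.
- stand: Blue gauge stand, 64 x 64 mm, top 40 mm above the bench, on an 80 x 80 mm black foot; fixed. The gauge's flange stands on its top, the rod over an 18 mm hole in the middle. Origin on the bench under the hole.
- tape_amber: amber tape roll lying flat, 69 x 68 x 12 mm, loose bystander; origin at the centre of its underside. Leave it alone.
- transformer: small black and yellow transformer, 30 x 42 x 36 mm, loose bystander; origin at the centre of its underside. Leave it alone.
- heatsink: finned aluminium heatsink, 30 x 45 x 23 mm, loose bystander; origin at the centre of its underside. Leave it alone.
- terminal_block: green screw terminal block, 22 x 36 x 17 mm, loose bystander; origin at the centre of its underside. Leave it alone.
- multimeter: teal handheld multimeter, 150 x 78 x 46 mm, loose bystander; origin at the centre of its underside. Leave it alone.
- loupe: black eyepiece loupe, 34 x 34 x 27 mm, loose bystander; origin at the centre of its underside. Leave it alone.
Mind the look-alikes: they are no part of the job. Of the things that look like the block, the larger one is meant. What is shaped like the part that bears gauge_knob but blue is not meant.

How it is judged:
On the way, in this order (a step that is already met when the one before it is completed fails the run):
1. the gauge's flange is seated flat on the block, over the bore, the rod not yet on the bottom (z of gauge_base in the frame of bore_mouth between -0.003 and 0.0015 m and horizontal distance between gauge_base and bore_mouth below 0.004 m and angle between gauge_base's own z axis and vertical below 0.03 rad and not (contact force between rod_foot and block above 0.2 N)), for 0.1 s.
2. with the flange over the bore, the rod's foot is pressed on the bottom of the bore with more than 1.5 N (contact force between rod_foot and block above 1.5 N and horizontal distance between gauge_base and bore_mouth below 0.004 m), for 0.15 s.
At the end, for the whole second after the job is handed in: The gauge stands released and at rest on the block: flange flat on the top face (within 1.5 mm, tilted under 0.03 rad), axis within 4 mm of the bore's, the rod's foot resting on the bottom of the bore (over 0.25 N) (z of gauge_base in the frame of bore_mouth between -0.003 and 0.0015 m and horizontal distance between gauge_base and bore_mouth below 0.004 m and angle between gauge_base's own z axis and vertical below 0.03 rad and contact force between rod_foot and block above 0.25 N and linear speed of gauge below 0.02 m/s); the robot touches nothing.
It fails at once if the foot of the rod is pressed or rammed on the block with more than 25 N (contact force between rod_foot and block above 25 N).
It fails at once if the gauge is dropped onto the block (moves faster than 0.3 m/s within 30 mm of its seat) (distance between gauge_base and bore_mouth below 0.03 m and linear speed of gauge above 0.3 m/s).
It fails at once if a bystander is moved more than 30 mm (distance of any of tape_amber, transformer, heatsink, terminal_block, multimeter, loupe from where it was at the start of the episode above 0.03 m).
It also fails if it takes over 42 s, if anything falls off the work surface, if the arm or the gripper's body presses on something with over 40 N, if the wrist force passes 120 N, or if a joint passes its speed limit or range.

## Working session

There is one attempt and no reset: what is moved stays moved. The work goes in short steps, Python scripts to look and compute and a tool call to move; the robot and the scene stay as the last step left them, time stands still between calls to the robot, and variables do not carry over. Pictures are saved under pics/ and viewed, about 8 in all and at most 12, crops included, and the job is handed in when it is done.

Besides the shell and the picture viewer there is one more tool, called as a command line: name --argument value ..., lists and objects as JSON in quotes. send_rows: Moves the arm, as the interface text tells. Its arguments: {"type":"object","properties":{"targets":{"type":"array"},"grip_force":{"type":"number"}},"required":["targets"]}

```bash
mkdir -p pics; cat > h.py <<'E'
import numpy as np, cv2
from scipy.spatial.transform import Rotation as R
from workcell import ctrl, imaging, hand_in, models
def cam(n):
    i=imaging.camera_info(n); o=np.array(i['orientation'],float)
    Rm=o if o.shape==(3,3) else (R.from_euler('xyz',o).as_matrix() if o.size==3 else R.from_quat(o).as_matrix())
    return i,Rm,np.array(i['eye'])
def pt(n,u,v,d,c=None):
    i,Rm,e=c or cam(n); return e+Rm@np.array([(u-i['cx'])/i['fx']*d,(v-i['cy'])/i['fy']*d,d])
def ray_z(n,u,v,z,c=None):
    i,Rm,e=c or cam(n); r=Rm@np.array([(u-i['cx'])/i['fx'],(v-i['cy'])/i['fy'],1]); return e+r*(z-e[2])/r[2]
def save(n,p,crop=None,s=1):
    if crop: p=p[crop[1]:crop[3],crop[0]:crop[2]]
    cv2.imwrite('pics/'+n,cv2.resize(p[:,:,::-1],None,fx=s,fy=s,interpolation=cv2.INTER_CUBIC))
E
python3 - <<'E'
from h import *
print(ctrl.observe()); print(imaging.camera_info('scene'))
a,d=imaging.read_camera('scene'); np.save('d_scene.npy',d)
c=cam('scene')
for n in ['gauge_knob','gauge_base','bore_mouth','block','stand']:
    for r in models.pinpoint('scene',n)[:3]:
        u,v=r['uv']; print(n,r['p'],np.round(r['uv'],1),pt('scene',u,v,d[int(v),int(u)],c).round(3))
b,d2=imaging.read_camera('side'); c=cam('side')
for n in ['gauge_knob','bore_mouth']:
    for r in models.pinpoint('side',n)[:3]:
        u,v=r['uv']; print('side',n,r['p'],np.round(r['uv'],1),pt('side',u,v,d2[int(v),int(u)],c).round(3))
save('a.png',a,s=1.5); save('b.png',b)
E
```

```text
{'time_s': 0.0, 'qpos': array([-1.23270850e+00,  9.18631108e-02,  1.23183468e+00, -1.62719434e-05,
        1.81981633e+00, -5.66986512e-02]), 'joint_velocities': array([-0.00129481, -0.00040964,  0.000429  , -0.00034439, -0.00144398,
       -0.00114984]), 'effort': array([-2.95972450e-04, -4.46451581e+01, -4.06442535e+01,  6.98718452e-02,
        2.95813673e-02, -1.65408333e-04]), 'tcp_pos': array([ 0.23064113, -0.55351139,  0.18583333]), 'ee_rot': array([-3.13967338e+00, -9.31339727e-05,  3.94782398e-01]), 'contact_force': array([-0.4398977 ,  1.28924916,  0.8321457 ]), 'moment': array([ 0.02230005, -0.03283525,  0.02747494]), 'gripper_width': 1.0019629358199222}
{'fx': 441.14017579945306, 'fy': 441.14017579945306, 'cx': 253.54462450579337, 'cy': 188.23615526209375, 'eye': array([-0.09269446,  0.73825429,  0.7392656 ]), 'orientation': array([-2.13157301,  0.01559111, -2.49045942])}
gauge_knob 0.7 [156.8 251.8] [0.538 0.279 0.108]
gauge_knob 0.59 [208.9 222. ] [0.485 0.163 0.143]
gauge_base 0.95 [210.5 255.5] [0.482 0.17  0.05 ]
gauge_base 0.58 [160.1 286. ] [0.536 0.287 0.012]
bore_mouth 0.64 [284.5 200.3] [ 0.456 -0.104  0.07 ]
bore_mouth 0.64 [275.2 271.3] [0.329 0.122 0.048]
block 0.78 [276.4 284.5] [0.309 0.146 0.038]
block 0.67 [280.6 217.6] [ 0.456 -0.087  0.021]
stand 0.7 [210.  266.4] [0.467 0.19  0.039]
stand 0.52 [210.1 220.8] [0.484 0.16  0.145]
side gauge_knob 0.75 [238.1 222.4] [0.486 0.169 0.146]
side gauge_knob 0.54 [195.4 269.3] [0.533 0.278 0.111]
side bore_mouth 0.8 [319.6 253.1] [0.325 0.11  0.049]
side bore_mouth 0.65 [277.5 180.6] [ 0.474 -0.104  0.066]
side bore_mouth 0.57 [305.2 230.7] [ 0.377 -0.008 -0.002]
```

View pics/a.png

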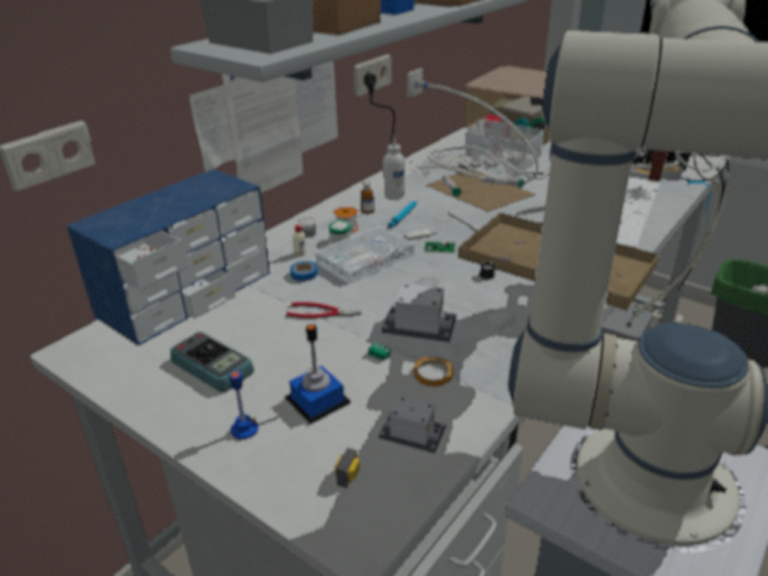

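View pics/b.png

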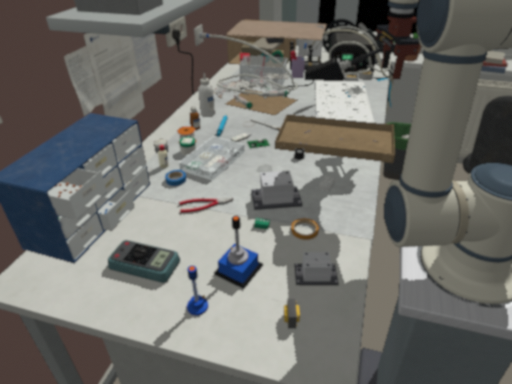

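The scene shows these candidates:
- **Gauge:** black knob with orange dot on the blue stand at scene (209,222), z≈0.14. The blue look-alike is at (157,252).
- **Block:** the larger one at (284,200), top at z=0.070. The smaller look-alike is at (275,271), z=0.048.

I choose the gauge on the stand and the larger block. I'll check the choice in a close crop from the wrist.

send_rows --targets '[[[0,0,1,0,0,0,1],[0,0,1,0,0,0,1],[0.35,1,0.3,0,0,0,1],[0.35,1,0.3,0,0,0,1],[0.35,1,0,0,0,0,1],[0.35,1,0,0,0,0,1],[0.35,1,0,0,0,0,1],[0.35,1,0,0,0,0,1],[0.35,1,0,0,0,0,1],[0.35,1,0,0,0,0,1],[0.35,1,0,0,0,0,1],[0.35,1,0,0,0,0,1],[0.35,1,0,0,0,0,1],[0.35,1,0,0,0,0,1],[0.35,1,0,0,0,0,1]]]' --grip_force 25

```text
time_s: 1.95
tcp_pos: [0.4129, -0.0164, 0.2898]
ee_rot: [-3.137, -0.007, 0.384]
contact_force: [0.2, -1.5, -0.2]
gripper_width: 1.0
```

```bash
python3 - <<'E'
from h import *
c=cam('wrist'); print(c[2],c[1].round(2).tolist(),ctrl.observe()['tcp_pos'])
a,d=imaging.read_camera('wrist'); save('c.png',a)
for n in ['gauge_knob','bore_mouth']:
    for r in models.pinpoint('wrist',n)[:3]:
        u,v=r['uv']; print(n,r['p'],np.round(r['uv'],1),pt('wrist',u,v,d[int(v),int(u)],c).round(4),ray_z('wrist',u,v,.07,c).round(4))
E
```

```text
[0.48150512 0.01043354 0.48854662] [[0.37, -0.89, -0.25], [-0.93, -0.36, -0.09], [-0.01, 0.26, -0.96]] [ 0.41291116 -0.01640944  0.28975441]
gauge_knob 0.76 [130.3  47.5] [0.4931 0.1567 0.1517] [0.4959 0.1921 0.07  ]
bore_mouth 0.8 [340.3 146.2] [ 0.4836 -0.1182  0.071 ] [ 0.4836 -0.1185  0.07  ]
bore_mouth 0.55 [147.8 179.4] [0.3246 0.128  0.0409] [0.3348 0.1204 0.07  ]
```

View pics/c.png

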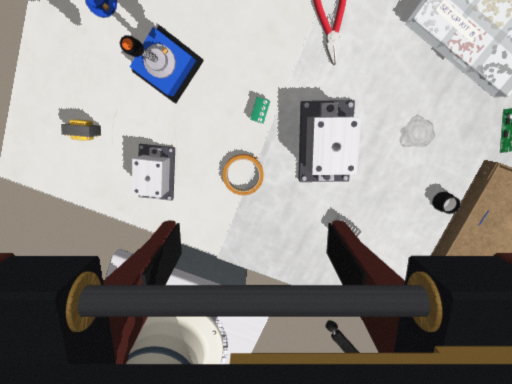

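The picture shows the large block with its bore at (337,147), the small look-alike at (151,178), the gauge's orange dot at (130,45) on the blue stand, and the blue look-alike at the top left edge. Next I go near the gauge for one close look.

send_rows --targets '[[[0.1,1,-0.3,0,0,0,1],[0.1,1,-0.3,0,0,0,1],[0,1,0,0,0,0,1],[0,0.9,0,0,0,0,1],[0,0,0,0,0,0,1],[0,0,0,0,0,0,1]]]'

```text
time_s: 2.7
tcp_pos: [0.4215, 0.1363, 0.2646]
ee_rot: [-3.141, -0.005, 0.377]
contact_force: [0.2, -0.3, 0.1]
gripper_width: 0.999
```

```bash
python3 - <<'E'
from h import *
o=ctrl.observe();c=cam('wrist'); print(c[2],o['tcp_pos'],o['ee_rot'],o['time_s'])
a,d=imaging.read_camera('wrist'); save('d.png',a)
for n in ['gauge_knob','gauge_base']:
    for r in models.pinpoint('wrist',n)[:3]:
        u,v=r['uv']; print(n,r['p'],np.round(r['uv'],1),pt('wrist',u,v,d[int(v),int(u)],c).round(4))
# knob top: depth points z 0.135-0.165 ; stand top z .03-.05 blue
V,U=np.mgrid[:384,:512]; i,Rm,e=c
P=e+np.stack([(U-i['cx'])/i['fx']*d,(V-i['cy'])/i['fy']*d,d],-1)@Rm.T
m=(d>0)&(np.hypot(P[...,0]-.487,P[...,1]-.165)<.06)
k=m&(P[...,2]>.135)&(P[...,2]<.17)&(np.hypot(P[...,0]-.487,P[...,1]-.165)<.03)
print('knob n',k.sum(),P[k].mean(0),np.percentile(P[k],[5,50,95],axis=0).round(4).tolist())
s=m&(abs(P[...,2]-.04)<.006)&(a[...,2]>a[...,0]*1.6)
(x,y),wh,an=cv2.minAreaRect(P[s][:,:2].astype(np.float32)*1000); print('stand',x,y,wh,an)
f=m&(abs(P[...,2]-.062)<.004); print('hub top',f.sum(),P[f].mean(0) if f.any() else 0)
E
```

```text
[0.49031817 0.16344123 0.46324819] [0.42151045 0.13629383 0.26460945] [-3.14066905 -0.00527553  0.3766329 ] 2.7
gauge_knob 0.77 [179.7  29.7] [0.54   0.2694 0.1115]
gauge_knob 0.75 [346.8 154.5] [0.4838 0.0093 0.0172]
gauge_knob 0.56 [258.1 107.2] [0.4959 0.1612 0.1518]
gauge_base 0.96 [191.9  47.5] [0.5376 0.2735 0.0243]
gauge_base 0.9 [258.6 111.6] [0.4921 0.1592 0.151 ]
knob n 251 [0.49533698 0.16112501 0.15114412] [[0.4881, 0.154, 0.1494], [0.4953, 0.1611, 0.1512], [0.5025, 0.1682, 0.1525]]
stand 495.11407470703125 161.14706420898438 (64.01708221435547, 64.03384399414062) 75.31776428222656
hub top 105 [0.49449775 0.16130854 0.06173753]
```

View pics/d.png

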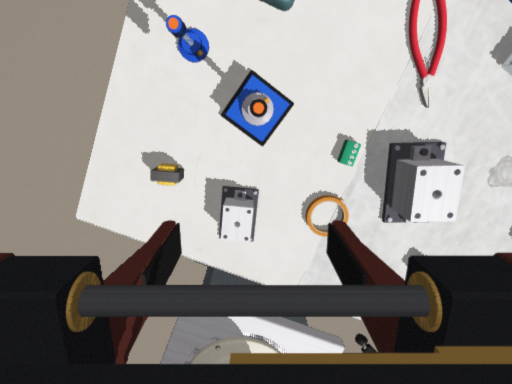

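The orange-dot knob sits on the blue stand at (258,107). Its axis is at (0.4953, 0.1611), and the stand's centre agrees within 0.3 mm (64×64 mm, as given). The knob top at z=0.151 puts its centre at about 0.139, so the TCP target is z=0.120.

send_rows --targets '[[[0.95,0.32,0,0,0.03,0,1],[0.9,0.3,0,0,0,0,1],[0,0,-0.8,0,0,0,1],[0,0,-0.8,0,0,0,1],[0,0,-0.6,0,0,0,1],[0,0,-0.4,0,0,0,1],[0,0,0,0,0,0,1]]]'

```text
time_s: 3.55
tcp_pos: [0.5014, 0.1495, 0.1582]
ee_rot: [-3.141, -0.004, 0.357]
contact_force: [-0.3, -0.4, -0.4]
gripper_width: 0.997
```

send_rows --targets '[[[-0.15,0.3,-0.15,0,0,0,1],[0,0,-0.4,0,0,0,1],[0,0,-0.3,0,0,0,1],[0,0,0,0,0,0,1]]]'

```text
time_s: 3.95
tcp_pos: [0.4963, 0.1607, 0.1249]
ee_rot: [3.141, -0.009, 0.354]
contact_force: [1.2, -0.4, -1.0]
gripper_width: 1.001
```

send_rows --targets '[[[-0.025,0.01,-0.13,-0.02,0.06,0,1],[0,0,0,0,0,0,1],[0,0,0,0,0,0,-1],[0,0,0,0,0,0,-1],[0,0,0,0,0,0,-1],[0,0,0,0,0,0,-1],[0,0,0,0,0,0,-1],[0,0,0,0,0,0,-1],[0,0,0,0,0,0,-1],[0,0,0,0,0,0,-1]]]'

```text
time_s: 4.95
tcp_pos: [0.4963, 0.1615, 0.1216]
ee_rot: [3.141, -0.003, 0.355]
contact_force: [-0.5, -0.1, -0.2]
gripper_width: 0.311
```

send_rows --targets '[[[0,0,0,0,0,0,-1],[0,0,0,0,0,0,-1],[0,0,0,0,0,0,-1],[0,0,0,0,0,0,-1],[0,0,0,0,0,0,-1],[0,0,0,0,0,0,-1]]]'

```text
time_s: 5.55
tcp_pos: [0.4963, 0.1615, 0.1215]
ee_rot: [3.141, -0.003, 0.355]
contact_force: [0.5, 0.3, -0.8]
gripper_width: 0.004
```

The jaws closed fully, so the knob isn't between them. I'll look.

```bash
python3 - <<'E'
from h import *
o=ctrl.observe(); print(o['tcp_pos'],o['gripper_width'],o['qpos'])
a,d=imaging.read_camera('wrist'); s,ds=imaging.read_camera('scene'); b,_=imaging.read_camera('side')
r=lambda p,x0,y0,x1,y1:cv2.resize(p[y0:y1,x0:x1],(390,300),interpolation=cv2.INTER_CUBIC)
im=np.vstack([np.hstack([r(a,0,0,512,384),r(s,150,150,280,290)]),np.hstack([r(b,180,160,310,300),r(a,180,200,340,384)])])
save('e.png',im)
E
```

```text
[0.49626545 0.16146386 0.12145457] 0.00439421372034667 [ 2.49584279e-01 -1.26101323e-01  1.56100614e+00 -3.07098781e-04
  1.70369365e+00  1.46572199e+00]
```

View pics/e.png

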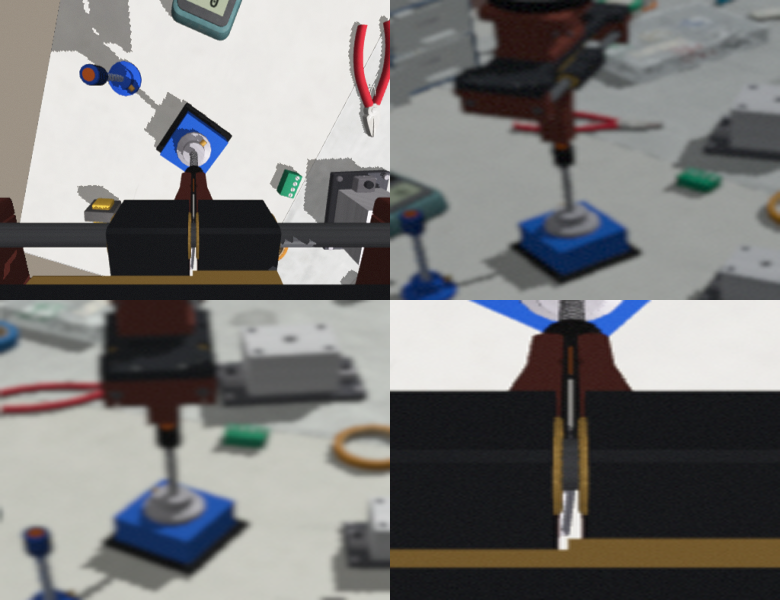

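```bash
python3 - <<'E'
from h import *
V,U=np.mgrid[:384,:512]
for n in ['scene','side','wrist']:
    c=cam(n); i,Rm,e=c
    a,d=imaging.read_camera(n)
    P=e+np.stack([(U-i['cx'])/i['fx']*d,(V-i['cy'])/i['fy']*d,d],-1)@Rm.T
    m=(d>0)&(np.hypot(P[...,0]-.495,P[...,1]-.161)<.025)
    print(n)
    for z in np.arange(.05,.24,.008):
        k=m&(abs(P[...,2]-z)<.004)
        if k.sum()>2:
            q=P[k]; print('%.3f n%d'%(z,k.sum()),q[:,:2].mean(0).round(4),np.ptp(q[:,:2],axis=0).round(4),a[k].mean(0).astype(int))
E
```

```text
scene
0.050 n83 [0.4863 0.1659] [0.0413 0.0421] [ 97  99 105]
0.058 n64 [0.4898 0.1636] [0.0336 0.0284] [ 97  99 104]
0.066 n22 [0.4914 0.16  ] [0.0222 0.0177] [101 103 108]
0.074 n7 [0.4912 0.1627] [0.0073 0.0038] [84 85 86]
0.082 n8 [0.491  0.1622] [0.0048 0.0035] [92 94 94]
0.090 n8 [0.4897 0.1623] [0.0051 0.0066] [90 92 92]
0.098 n11 [0.4916 0.1621] [0.0069 0.0065] [93 95 95]
0.106 n12 [0.4905 0.1614] [0.006 0.007] [95 97 96]
0.114 n7 [0.4914 0.1623] [0.0059 0.0055] [93 95 95]
0.122 n7 [0.4899 0.1622] [0.0054 0.0088] [89 91 91]
0.130 n18 [0.4895 0.1649] [0.0126 0.0126] [60 62 61]
0.138 n23 [0.4877 0.1638] [0.012  0.0158] [41 42 42]
0.146 n28 [0.4896 0.1639] [0.0157 0.0157] [42 37 33]
0.154 n13 [0.4885 0.1614] [0.0161 0.0122] [66 52 45]
0.162 n34 [0.49   0.1654] [0.0216 0.024 ] [71 56 52]
0.170 n34 [0.4898 0.1667] [0.0185 0.0222] [47 25 22]
0.178 n40 [0.4899 0.1665] [0.0243 0.0244] [53 30 27]
0.186 n24 [0.4859 0.1618] [0.0119 0.0219] [54 29 27]
0.194 n22 [0.4841 0.1626] [0.0088 0.0237] [56 33 29]
0.202 n21 [0.4836 0.1642] [0.0083 0.0211] [53 31 28]
0.210 n21 [0.4835 0.1629] [0.009
[... 1448 characters left out ...]
]
0.114 n16 [0.4989 0.1623] [0.0029 0.0057] [83 82 84]
0.130 n54 [0.5024 0.1637] [0.009  0.0155] [25 29 44]
0.138 n83 [0.503  0.1637] [0.0073 0.0139] [19 17 17]
0.146 n48 [0.5037 0.1641] [0.0036 0.0089] [21 17 17]
0.162 n154 [0.5075 0.166 ] [0.0065 0.0169] [57 33 31]
0.170 n188 [0.5075 0.1661] [0.0069 0.017 ] [61 33 29]
0.178 n223 [0.5076 0.1659] [0.0067 0.017 ] [59 32 28]
0.186 n274 [0.5075 0.166 ] [0.0078 0.018 ] [58 32 28]
0.194 n339 [0.5075 0.1659] [0.0096 0.0211] [64 38 35]
0.202 n273 [0.506  0.1653] [0.0175 0.0208] [61 44 42]
0.210 n100 [0.5068 0.1657] [0.0068 0.0049] [39 29 27]
0.218 n46 [0.5051 0.165 ] [0.0067 0.0053] [41 35 30]
0.226 n16 [0.488  0.1587] [0.0041 0.0041] [145 135 133]
```

The pictures show the knob untouched and upright with its top at z≈0.151. The closed fingers end just above it at z≈0.158, while the TCP reading says 0.1215. All three cameras agree, so the reported TCP z doesn't match the real finger end by about 36 mm. I'll half open and measure the finger ends again before descending.

send_rows --targets '[[[0,0,0,0,0,0,0.1],[0,0,0,0,0,0,0.1],[0,0,0,0,0,0,0.1],[0,0,0,0,0,0,0.1],[0,0,0,0,0,0,0.1],[0,0,0,0,0,0,0.1],[0,0,0,0,0,0,0.1],[0,0,0,0,0,0,0.1]]]'

```text
time_s: 6.65
tcp_pos: [0.4963, 0.1615, 0.1215]
ee_rot: [3.141, -0.003, 0.355]
contact_force: [-0.4, 0.1, -0.2]
gripper_width: 0.548
```

```bash
python3 - <<'E'
from h import *
V,U=np.mgrid[:384,:512]
o=ctrl.observe(); t=o['tcp_pos']; T=R.from_euler('xyz',o['ee_rot']).as_matrix(); print(t,o['ee_rot'],o['gripper_width'])
for n in ['scene','side','wrist']:
    c=cam(n); i,Rm,e=c
    a,d=imaging.read_camera(n)
    P=e+np.stack([(U-i['cx'])/i['fx']*d,(V-i['cy'])/i['fy']*d,d],-1)@Rm.T
    Q=(P-t)@T  # tool frame
    red=(a[...,0]>a[...,1]*1.35)&(a[...,0]<130)
    m=(d>0)&(abs(Q[...,0])<.014)&(abs(Q[...,1])<.05)&(Q[...,2]>-.09)&(Q[...,2]<.06)
    k=m&red; print(n,'red toolz',np.percentile(Q[k][:,2],[90,95,98,100]).round(4),k.sum(),'y',np.percentile(Q[k][:,1],[2,50,98]).round(4),'x',np.percentile(Q[k][:,0],[2,98]).round(4))
    kn=m&(abs(P[...,2]-.141)<.008)&(a.sum(-1)<200); print(' knob',P[kn].mean(0).round(4),kn.sum())
    if n=='wrist':
        tp=m&(abs(Q[...,1])<.012)&(P[...,2]>.147)&(P[...,2]<.156);print(' top',P[tp].mean(0).round(4),tp.sum())
        save('f.png',a,s=1.2)
E
```

```text
[0.4962748  0.16145937 0.12145807] [ 3.14097921e+00 -2.92930606e-03  3.54588884e-01] 0.5481880997744224
scene red toolz [-0.0367 -0.0292 -0.0271 -0.0176] 210 y [-0.0369 -0.0321  0.0294] x [-0.0133  0.0093]
 knob [0.4865 0.1642 0.1411] 28
side red toolz [-0.0404 -0.0377 -0.0138 -0.0114] 142 y [-0.0365 -0.034  -0.0087] x [-0.0082  0.007 ]
 knob [0.4914 0.169  0.1343] 5
wrist red toolz [-0.0448 -0.04   -0.03   -0.0236] 1746 y [-0.0344 -0.0015  0.0339] x [0.0024 0.0132]
 knob [0.5026 0.1634 0.1417] 212
 top [0.4968 0.1614 0.151 ] 638
```

View pics/f.png

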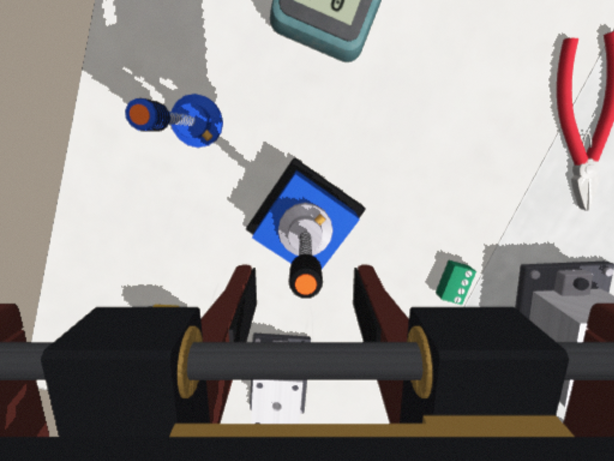

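The fingers (ends at (250,270) and (360,270)) straddle the orange-topped knob at (305,283), centred laterally but still about 36 mm too high. I treat the true finger end as the reported TCP z + 0.036 and descend 36 mm.

send_rows --targets '[[[0,0,-0.3,0,0,0,0.1],[0,0,-0.3,0,0,0,0.1],[0,0,-0.3,0,0,0,0.1],[0,0,-0.15,0,0,0,0.1],[0,0,0,0,0,0,0.1]]]'

```text
time_s: 7.3
tcp_pos: [0.4953, 0.1612, 0.074]
ee_rot: [3.141, -0.0, 0.355]
contact_force: [-0.3, -0.7, -0.2]
gripper_width: 0.55
```

send_rows --targets '[[[0,0,0.25,0,0,0,0.1],[0,0,0,0,0,0,-1],[0,0,0,0,0,0,-1],[0,0,0,0,0,0,-1],[0,0,0,0,0,0,-1],[0,0,0,0,0,0,-1],[0,0,0,0,0,0,-1],[0,0,0,0,0,0,-1]]]'

```text
time_s: 8.1
tcp_pos: [0.4962, 0.1613, 0.0867]
ee_rot: [3.141, -0.003, 0.354]
contact_force: [0.7, -0.2, 0.3]
gripper_width: 0.2
```

The knob is held (17.6 mm wide). I lift smoothly.

send_rows --targets '[[[0,0,0.1,0,0,0,-1],[0,0,0.25,0,0,0,-1],[0,0,0.4,0,0,0,-1],[0,0,0.5,0,0,0,-1],[0,0,0.4,0,0,0,-1],[0,0,0.2,0,0,0,-1],[0,0,0.1,0,0,0,-1],[0,0,0,0,0,0,-1]]]' --grip_force 35

```text
time_s: 8.9
tcp_pos: [0.4951, 0.1612, 0.1712]
ee_rot: [3.141, -0.002, 0.355]
contact_force: [0.2, -0.0, -1.8]
gripper_width: 0.195
```

send_rows --targets '[[[-0.05,-0.2,0,0,0,0,-1],[-0.1,-0.4,0,0,0,0,-1],[-0.15,-0.6,0,0,0,0,-1],[-0.15,-0.7,0,0,0,0,-1],[-0.15,-0.7,0,0,0,0,-1],[-0.15,-0.7,0,0,0,0,-1],[-0.15,-0.7,0,0,0,0,-1],[-0.15,-0.7,0,0,0,0,-1],[-0.15,-0.7,0,0,0,0,-1],[-0.1,-0.5,0,0,0,0,-1],[-0.05,-0.3,0,0,0,0,-1],[0,-0.1,0,0,0,0,-1],[0,0,0,0,0,0,-1]]]'

```text
time_s: 10.2
tcp_pos: [0.4262, -0.1109, 0.1606]
ee_rot: [-3.139, 0.015, 0.348]
contact_force: [0.0, 0.4, -1.9]
gripper_width: 0.198
```

```bash
cat > look.py <<'E'
from h import *
import sys
V,U=np.mgrid[:384,:512]
o=ctrl.observe(); t=o['tcp_pos']; T=R.from_euler('xyz',o['ee_rot']).as_matrix(); print(t,o['ee_rot'],o['contact_force'],o['gripper_width'])
c=cam('wrist'); i,Rm,e=c
a,d=imaging.read_camera('wrist')
P=e+np.stack([(U-i['cx'])/i['fx']*d,(V-i['cy'])/i['fy']*d,d],-1)@Rm.T
s=(d>0)&(abs(P[...,2]-.07)<.004)&(np.hypot(P[...,0]-.4836,P[...,1]+.1185)<.07)
r=cv2.minAreaRect(P[s][:,:2].astype(np.float32)); print('block top',s.sum(),r, 'z',np.median(P[s][:,2]))
for q in models.pinpoint('wrist','bore_mouth')[:2]: print('bore',q['p'],q['uv'],ray_z('wrist',*q['uv'],.07,c).round(4))
Q=(P-t)@T
for n in ['gauge_knob','gauge_base']:
    for q in models.pinpoint('wrist',n)[:2]: print(n,q['p'],q['uv'],P[int(q['uv'][1]),int(q['uv'][0])].round(4))
save(sys.argv[1],a,s=1.2); np.savez('w.npz',a=a,P=P,Q=Q)
E
python3 look.py g.png
```

```text
[ 0.42619737 -0.11088043  0.16059944] [-3.13938516  0.01547074  0.34846398] [ 0.03447183  0.37198162 -1.93196092] 0.19848484855624285
block top 5498 ((0.4807951748371124, -0.11243065446615219), (0.08031699061393738, 0.06386211514472961), 22.796966552734375) z 0.07060276945917807
bore 0.97 [274.8, 134.2] [ 0.4811 -0.1121  0.07  ]
bore 0.78 [20.0, 190.9] [0.3387 0.112  0.07  ]
gauge_knob 0.94 [250.7, 252.2] [ 0.433  -0.1064  0.2259]
gauge_base 0.96 [254.7, 203.1] [ 0.4291 -0.1098  0.1351]
```

View pics/g.png

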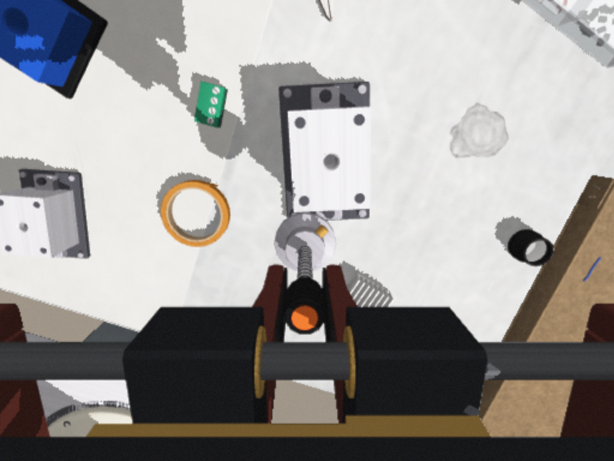

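The picture shows the gauge hanging upright in the jaws with its orange dot at (303,318). The bore of the large block is at (331,161). The network puts the bore at (0.4811, -0.1121) and the block's top rectangle is centred at (0.4808, -0.1124), 80×64 mm as given. I take out the small tilt and move over the bore.

send_rows --targets '[[[0.15,0,0,0.04,-0.1,0,-1],[0.3,0,0,0,0,0,-1],[0.4,-0.01,0,0,0,0,-1],[0.3,-0.01,-0.1,0,0,0,-1],[0.15,0,-0.2,0,0,0,-1],[0,0,-0.1,0,0,0,-1],[0,0,0,0,0,0,-1],[0,0,0,0,0,0,-1]]]'

```text
time_s: 11.2
tcp_pos: [0.4827, -0.1064, 0.1439]
ee_rot: [-3.138, -0.005, 0.358]
contact_force: [0.7, 0.0, -1.9]
gripper_width: 0.198
```

```bash
cat > fit.py <<'E'
from h import *
V,U=np.mgrid[:384,:512]
o=ctrl.observe(); t=o['tcp_pos']; print(o['time_s'],t.round(4),o['ee_rot'].round(4),o['contact_force'].round(2),round(o['gripper_width'],3))
B=t[:2]
for n in ['scene','side','wrist']:
    i,Rm,e=cam(n); a,d=imaging.read_camera(n)
    P=e+np.stack([(U-i['cx'])/i['fx']*d,(V-i['cy'])/i['fy']*d,d],-1)@Rm.T
    near=(d>0)&(np.hypot(P[...,0]-B[0],P[...,1]-B[1])<.035)
    z=P[...,2]; print(n,'hist',[(round(float(h),3),int((near&(abs(z-h)<.002)).sum())) for h in np.arange(.066,.19,.004)])
    s=(d>0)&(abs(z-.07)<.003)&(np.hypot(P[...,0]-B[0],P[...,1]-B[1])<.07)
    if s.any(): print(' block z',np.median(z[s]),cv2.minAreaRect(P[s][:,:2].astype(np.float32)))
    np.savez(n+'.npz',a=a,P=P,d=d)
    # bare rod axis
    rod=near&(z>t[2]-.015)&(z<t[2]+.03)&(np.hypot(P[...,0]-B[0],P[...,1]-B[1])<.012)
    if rod.sum()>5:
        v=e[:2]-B; v/=np.linalg.norm(v); print(' rod axis',(P[rod][:,:2].mean(0)-.0032*v).round(4),rod.sum())
E
python3 fit.py
```

```text
11.2 [ 0.4827 -0.1064  0.1439] [-3.1384 -0.0047  0.3584] [ 0.69  0.03 -1.92] 0.198
scene hist [(0.066, 53), (0.07, 201), (0.074, 2), (0.078, 0), (0.082, 0), (0.086, 0), (0.09, 0), (0.094, 1), (0.098, 12), (0.102, 32), (0.106, 45), (0.11, 18), (0.114, 9), (0.118, 41), (0.122, 4), (0.126, 4), (0.13, 3), (0.134, 5), (0.138, 2), (0.142, 7), (0.146, 1), (0.15, 7), (0.154, 4), (0.158, 4), (0.162, 5), (0.166, 4), (0.17, 2), (0.174, 0), (0.178, 2), (0.182, 11), (0.186, 17)]
 block z 0.06915512396636775 ((0.478360652923584, -0.1123885065317154), (0.08055724203586578, 0.06816183030605316), 24.253559112548828)
 rod axis [ 0.4804 -0.1079] 44
side hist [(0.066, 58), (0.07, 229), (0.074, 2), (0.078, 0), (0.082, 0), (0.086, 0), (0.09, 0), (0.094, 1), (0.098, 16), (0.102, 34), (0.106, 54), (0.11, 14), (0.114, 17), (0.118, 38), (0.122, 9), (0.126, 4), (0.13, 5), (0.134, 3), (0.138, 5), (0.142, 3), (0.146, 4), (0.15, 6), (0.154, 2), (0.158, 6), (0.162, 3), (0.166, 5), (0.17, 4), (0.174, 0), (0.178, 2), (0.182, 14), (0.186, 14)]
 block z 0.06940914825856848 ((0.47822532057762146, -0.11324219405651093), (0.08060571551322937, 0.07042345404624939), 22.397138595581055)
 rod axis [ 0.4797 -0.107 ] 45
wrist hist [(0.066, 1), (0.07, 1744), (0.074, 37), (0.078, 0), (0.082, 0), (0.086, 0), (0.09, 0), (0.094, 0), (0.098, 9), (0.102, 54), (0.106, 910), (0.11, 45), (0.114, 65), (0.118, 286), (0.122, 408), (0.126, 20), (0.13, 14), (0.134, 24), (0.138, 19), (0.142, 23), (0.146, 18), (0.15, 23), (0.154, 26), (0.158, 27), (0.162, 25), (0.166, 25), (0.17, 32), (0.174, 10), (0.178, 0), (0.182, 67), (0.186, 102)]
 block z 0.07065457156382943 ((0.48101383447647095, -0.1123085469007492), (0.08040356636047363, 0.06387968361377716), 22.761972427368164)
 rod axis [ 0.482  -0.1066] 256
```

Flange underside is at z≈0.097. In the wrist frame the rod axis is (+0.001, +0.0057) from the bore. I correct that and descend.

send_rows --targets '[[[-0.035,-0.145,0,-0.03,0.02,0,-1],[0,0,-0.1,0,0,0,-1],[0,0,-0.1,0,0,0,-1],[0,0,-0.1,0,0,0,-1],[0,0,0,0,0,0,-1],[0,0,0,0,0,0,-1]]]'

```text
time_s: 11.95
tcp_pos: [0.4811, -0.1134, 0.1321]
ee_rot: [3.14, -0.002, 0.357]
contact_force: [0.6, -0.5, -1.8]
gripper_width: 0.196
```

```bash
python3 fit.py | grep -v hist; python3 - <<'E'
from h import *
from scipy.optimize import least_squares
q=np.load('wrist.npz'); P=q['P'];a=q['a'];d=q['d']; z=P[...,2]
t=ctrl.observe()['tcp_pos']
n=(d>0)&(np.hypot(P[...,0]-t[0],P[...,1]-t[1])<.03)
f=n&(z>.073)&(z<t[2]-.0467+.0085)
h=n&(z>t[2]-.0467+.0185)&(z<t[2]-.0467+.026)&(np.hypot(P[...,0]-t[0],P[...,1]-t[1])<.018)
print('flange top z',np.median(z[f]),'hub',np.median(z[h]))
for m in (f,h):
    hull=cv2.convexHull((P[m][:,:2]*1000).astype(np.float32)).reshape(-1,2); print(cv2.minEnclosingCircle(hull))
E
```

```text
11.95 [ 0.4811 -0.1134  0.1321] [ 3.1401e+00 -2.1000e-03  3.5720e-01] [ 0.61 -0.52 -1.82] 0.196
 block z 0.06912250515462537 ((0.4780184030532837, -0.11203828454017639), (0.08008764684200287, 0.06866774708032608), 23.037996292114258)
 rod axis [ 0.4792 -0.1145] 40
 block z 0.06948795894627358 ((0.4783583879470825, -0.11280827224254608), (0.08017714321613312, 0.06817179173231125), 22.877626419067383)
 rod axis [ 0.4782 -0.115 ] 52
 block z 0.0706301105034956 ((0.48104578256607056, -0.11230412870645523), (0.08024602383375168, 0.06412740051746368), 22.963356018066406)
 rod axis [ 0.4804 -0.1134] 258
flange top z 0.09339998426954485 hub 0.10814688010101264
((480.45037841796875, -113.2698745727539), 21.97211265563965)
((482.8521423339844, -114.32768249511719), 15.67148208618164)
```

Flange circle fit: radius 22.0 mm, centre (0.4805, -0.1133), 16 mm above the block. Correction is (+0.6, +1) mm, and then I lower slowly.

send_rows --targets '[[[0.015,0.025,-0.04,0,0,0,-1],[0,0,-0.05,0,0,0,-1],[0,0,-0.05,0,0,0,-1],[0,0,-0.04,0,0,0,-1],[0,0,-0.03,0,0,0,-1],[0,0,0,0,0,0,-1],[0,0,0,0,0,0,-1]]]'

```text
time_s: 12.8
tcp_pos: [0.482, -0.1122, 0.1234]
ee_rot: [3.14, -0.003, 0.358]
contact_force: [-0.4, 0.9, -1.5]
gripper_width: 0.194
```

send_rows --targets '[[[-0.01,-0.005,-0.03,0,0,0,-1],[0,0,-0.03,0,0,0,-1],[0,0,-0.03,0,0,0,-1],[0,0,-0.025,0,0,0,-1],[0,0,0,0,0,0,-1]]]'

```text
time_s: 13.3
tcp_pos: [0.4816, -0.1125, 0.1185]
ee_rot: [3.14, -0.003, 0.357]
contact_force: [-0.3, -0.7, -3.2]
gripper_width: 0.196
```

send_rows --targets '[[[0,0,-0.02,0,0,0,-1],[0,0,-0.02,0,0,0,-1],[0,0,-0.02,0,0,0,-1],[0,0,0,0,0,0,-1]]]'

```text
time_s: 13.7
tcp_pos: [0.482, -0.1126, 0.1168]
ee_rot: [3.139, -0.004, 0.357]
contact_force: [-0.3, 0.8, -2.7]
gripper_width: 0.196
```

send_rows --targets '[[[-0.01,0,-0.02,0,0,0,-1],[0,0,-0.02,0,0,0,-1],[0,0,-0.02,0,0,0,-1],[0,0,0,0,0,0,-1]]]'

```text
time_s: 14.1
tcp_pos: [0.4823, -0.1127, 0.1166]
ee_rot: [3.137, -0.007, 0.358]
contact_force: [-0.1, 1.1, -1.8]
gripper_width: 0.195
```

```bash
cat > seat.py <<'E'
from h import *
o=ctrl.observe(); t=o['tcp_pos']; i,Rm,e=cam('wrist'); a,d=imaging.read_camera('wrist')
V,U=np.mgrid[:384,:512]
P=e+np.stack([(U-i['cx'])/i['fx']*d,(V-i['cy'])/i['fy']*d,d],-1)@Rm.T; z=P[...,2]
r=np.hypot(P[...,0]-.481,P[...,1]+.1123)
s=(d>0)&(r<.07)&(abs(z-.0705)<.002); bz=np.median(z[s]); print('block',bz,cv2.minAreaRect(P[s][:,:2].astype(np.float32))[0])
f=(d>0)&(r<.03)&(z>bz+.0035)&(z<bz+.0125); q=P[f]
print('flange top-7mm over block',np.median(q[:,2])-.007-bz,f.sum(),cv2.minEnclosingCircle((q[:,:2]*1000).astype(np.float32)))
pl=np.linalg.lstsq(np.c_[q[:,:2]-q[:,:2].mean(0),np.ones(len(q))],q[:,2],rcond=None)[0]; print('flange slope',pl[:2])
k=(d>0)&(np.hypot(P[...,0]-t[0],P[...,1]-t[1])<.015)&(z>t[2]+.04); print('knob top?',np.percentile(z[k],[50,95]) if k.any() else None)
print(o['time_s'],t,o['contact_force'],o['gripper_width'])
E
python3 seat.py
```

```text
block 0.0706391876083208 (0.48216512799263, -0.1116291731595993)
flange top-7mm over block 0.0008189826450112209 976 ((481.5849609375, -112.60649108886719), 21.921463012695312)
flange slope [-0.00072183  0.00036197]
knob top? [0.18187605 0.23891331]
14.1 [ 0.48233742 -0.11268161  0.11664522] [-0.11716405  1.13716372 -1.84736109] 0.19496571671696108
```

Flange sits on the block, flat (slope <0.001) and 0.7 mm off the bore centre, and descent has stopped. Next I run the rod down, first in small pushes to see how it responds.

send_rows --targets '[[[-0.01,0,-0.04,0.01,0.03,0,-1],[0,0,-0.04,0,0,0,-1],[0,0,-0.04,0,0,0,-1],[0,0,-0.04,0,0,0,-1]]]'

```text
time_s: 14.55
tcp_pos: [0.4824, -0.1128, 0.1112]
ee_rot: [3.139, -0.005, 0.358]
contact_force: [-0.9, 0.5, 4.3]
gripper_width: 0.187
```

send_rows --targets '[[[-0.01,0,-0.04,0,0.02,0,-1],[0,0,-0.04,0,0,0,-1],[0,0,-0.04,0,0,0,-1],[0,0,-0.04,0,0,0,-1],[0,0,-0.04,0,0,0,-1],[0,0,-0.04,0,0,0,-1],[0,0,-0.04,0,0,0,-1]]]'

```text
time_s: 15.25
tcp_pos: [0.4822, -0.1129, 0.0991]
ee_rot: [3.139, -0.002, 0.358]
contact_force: [-1.5, 0.2, 3.5]
gripper_width: 0.195
```

send_rows --targets '[[[-0.01,0,-0.03,0,0,0,-1],[0,0,-0.03,0,0,0,-1],[0,0,-0.03,0,0,0,-1],[0,0,-0.03,0,0,0,-1],[0,0,-0.03,0,0,0,-1]]]'

```text
time_s: 15.75
tcp_pos: [0.4822, -0.1129, 0.0927]
ee_rot: [3.139, -0.003, 0.358]
contact_force: [-0.2, -0.5, 3.5]
gripper_width: 0.202
```

send_rows --targets '[[[0,0,-0.03,0,0,0,-1],[0,0,-0.03,0,0,0,-1],[0,0,-0.03,0,0,0,-1],[0,0,-0.03,0,0,0,-1],[0,0,-0.03,0,0,0,-1]]]'

```text
time_s: 16.25
tcp_pos: [0.4822, -0.1129, 0.0861]
ee_rot: [3.139, -0.003, 0.358]
contact_force: [0.0, 0.5, 3.7]
gripper_width: 0.198
```

send_rows --targets '[[[0,0,-0.03,0,0,0,-1],[0,0,-0.03,0,0,0,-1],[0,0,-0.03,0,0,0,-1],[0,0,-0.03,0,0,0,-1]]]'

```text
time_s: 16.65
tcp_pos: [0.4827, -0.1129, 0.0845]
ee_rot: [3.137, -0.006, 0.358]
contact_force: [-2.8, 1.6, 9.3]
gripper_width: 0.197
```

Motion stopped at 0.0845 and the force rose from 3.6 to 9.3 N. The rod has travelled about 32 mm, within the 25–48 mm range, so this is the bottom. I hold the press briefly.

send_rows --targets '[[[0,0,-0.03,0,0,0,-1],[0,0,-0.03,0,0,0,-1],[0,0,-0.03,0,0,0,-1]]]'

```text
time_s: 16.95
tcp_pos: [0.4827, -0.1129, 0.0845]
ee_rot: [3.136, -0.007, 0.358]
contact_force: [-3.9, 0.7, 9.1]
gripper_width: 0.196
```

```bash
python3 seat.py
```

```text
block 0.0706388775546127 (0.48560449481010437, -0.11043373495340347)
flange top-7mm over block 0.0008186623668146598 957 ((481.9132080078125, -112.60480499267578), 21.691617965698242)
flange slope [-0.03904487 -0.01124066]
knob top? [0.14971183 0.20701342]
16.95 [ 0.48272784 -0.11291134  0.0844757 ] [-3.92725527  0.66966019  9.13074253] 0.19601074800383614
```

Pressing is steady at about 9 N on the tool. I'll take out the small tilt and side load while still pressing lightly, then check the slope robustly.

send_rows --targets '[[[-0.015,0,-0.02,0.02,0.06,0,-1],[0,0,-0.02,0,0,0,-1],[0,0,-0.02,0,0,0,-1]]]'

```text
time_s: 17.3
tcp_pos: [0.4826, -0.1129, 0.0845]
ee_rot: [3.14, -0.003, 0.358]
contact_force: [-2.3, 1.4, 7.0]
gripper_width: 0.196
```

```bash
cat > tilt.py <<'E'
from h import *
o=ctrl.observe(); i,Rm,e=cam('wrist'); a,d=imaging.read_camera('wrist')
V,U=np.mgrid[:384,:512]
P=e+np.stack([(U-i['cx'])/i['fx']*d,(V-i['cy'])/i['fy']*d,d],-1)@Rm.T; z=P[...,2]
r=np.hypot(P[...,0]-.481,P[...,1]+.1123)
for nm,m in (('block',(d>0)&(r<.045)&(r>.026)&(abs(z-.0705)<.0025)),('flange',(d>0)&(r<.023)&(z>.0745)&(z<.081))):
    q=P[m]; C=q.mean(0)
    for _ in range(3):
        w=np.linalg.lstsq(np.c_[q[:,:2]-C[:2],np.ones(len(q))],q[:,2],rcond=None)[0]
        res=q[:,2]-np.c_[q[:,:2]-C[:2],np.ones(len(q))]@w; q=q[abs(res)<max(.0006,2*np.median(abs(res)))]
    print(nm,len(q),'slope',w[:2].round(4),'z',w[2].round(5),'rms',res.std().round(5),'circ',cv2.minEnclosingCircle((q[:,:2]*1000).astype(np.float32)))
print(o['time_s'],o['tcp_pos'],o['ee_rot'],o['contact_force'],o['gripper_width'])
E
python3 tilt.py
```

```text
block 2041 slope [-0.0012 -0.0005] z 0.07065 rms 0.00038 circ ((482.9765625, -112.82814025878906), 44.32878494262695)
flange 584 slope [-0.0238 -0.0043] z 0.07843 rms 0.00053 circ ((481.9043273925781, -112.4803695678711), 21.524559020996094)
17.3 [ 0.48259021 -0.11290378  0.08450509] [ 3.14013217e+00 -2.53019914e-03  3.58141898e-01] [-2.27018598  1.37934646  7.00562952] 0.19565873829711797
```

send_rows --targets '[[[0,0,-0.015,0,0,0,0.1],[0,0,-0.01,0,0,0,0.1],[0,0,0,0,0,0,0.1],[0,0,0,0,0,0,0.1],[0,0,0,0,0,0,0.1],[0,0,0,0,0,0,0.1],[0,0,0,0,0,0,0.1]]]'

```text
time_s: 18.05
tcp_pos: [0.4812, -0.1128, 0.0801]
ee_rot: [-3.141, 0.002, 0.358]
contact_force: [-0.2, -0.3, 0.3]
gripper_width: 0.549
```

send_rows --targets '[[[0,0,0.2,0,0,0,0.1],[0,0,0.4,0,0,0,0.1],[0,0,0.7,0,0,0,0.1],[0,0,0.8,0,0,0,0.1],[-0.4,-0.1,0.6,0,0,0,0.1],[-0.6,-0.2,0.4,0,0,0,0.1],[-0.6,-0.2,0,0,0,0,0.1],[0,0,0,0,0,0,0.1],[0,0,0,0,0,0,0.1]]]'

```text
time_s: 18.95
tcp_pos: [0.4154, -0.1331, 0.2204]
ee_rot: [3.135, -0.006, 0.359]
contact_force: [-0.3, 0.3, -0.9]
gripper_width: 0.551
```

```bash
python3 tilt.py; python3 - <<'E'
from h import *
o=ctrl.observe(); c=i,Rm,e=cam('wrist'); a,d=imaging.read_camera('wrist')
V,U=np.mgrid[:384,:512]
P=e+np.stack([(U-i['cx'])/i['fx']*d,(V-i['cy'])/i['fy']*d,d],-1)@Rm.T; z=P[...,2]
k=(d>0)&(np.hypot(P[...,0]-.4815,P[...,1]+.1125)<.02)&(z>.11); print('knob top',np.median(P[k],0),k.sum())
s=(d>0)&(abs(z-.0706)<.003)&(np.hypot(P[...,0]-.481,P[...,1]+.1123)<.06); print(cv2.minAreaRect(P[s][:,:2].astype(np.float32)))
b,_=imaging.read_camera('side')
r=lambda p,x0,y0,x1,y1:cv2.resize(p[y0:y1,x0:x1],(390,400),interpolation=cv2.INTER_CUBIC)
save('h.png',np.hstack([r(a,150,20,380,256),r(b,230,120,340,233)]))
E
```

```text
block 1437 slope [-0.0013 -0.0001] z 0.07059 rms 0.00043 circ ((480.95709228515625, -112.37598419189453), 44.93635559082031)
flange 441 slope [-0.0097  0.    ] z 0.07865 rms 0.00054 circ ((481.22625732421875, -112.96062469482422), 21.497385025024414)
18.95 [ 0.41542646 -0.13305554  0.22042298] [ 3.13517906 -0.00606459  0.3586742 ] [-0.2801789   0.33087511 -0.9158806 ] 0.5509611558405365
knob top [ 0.48221738 -0.11285941  0.14913218] 329
((0.48080480098724365, -0.11241396516561508), (0.0800245851278305, 0.06410040706396103), 22.707368850708008)
```

View pics/h.png

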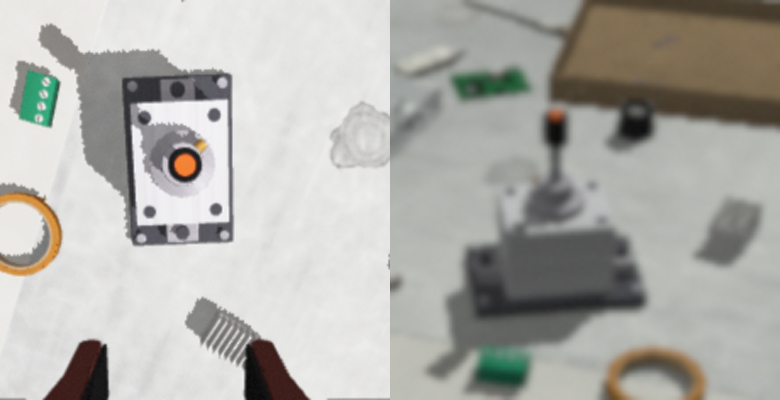

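```bash
python3 - <<'E'
from h import *
V,U=np.mgrid[:384,:512]; Pa=[]
for _ in range(6):
    c=i,Rm,e=cam('wrist'); a,d=imaging.read_camera('wrist')
    Pa.append(e+np.stack([(U-i['cx'])/i['fx']*d,(V-i['cy'])/i['fy']*d,d],-1)@Rm.T)
P=np.median(Pa,0)
def fit(m):
    q=P[m]; A=np.c_[q[:,:2]-[.481,-.1127],np.ones(len(q))]
    from scipy.optimize import least_squares
    return least_squares(lambda w:A@w-q[:,2],np.r_[0,0,q[:,2].mean()],loss='soft_l1',f_scale=2e-4).x.round(5),len(q)
x,y,z=np.moveaxis(P,-1,0); r=np.hypot(x-.4813,y+.1127); az=np.degrees(np.arctan2(y+.1127,x-.4813))
print('block',fit((r>.026)&(r<.04)&(abs(z-.0706)<.002)))
m=(r>.0155)&(r<.0205)&(z>.0745)&(z<.081); print('flange',fit(m))
print('hub',fit((r>.006)&(r<.0125)&(z>.089)&(z<.096)),'knobtop',fit((r<.009)&(z>.145)))
for s in range(-180,180,45):
    k=m&(az>=s)&(az<s+45); print(s,k.sum(),np.median(z[k]).round(5) if k.any() else '')
E
```

```text
block (array([-0.00162,  0.00062,  0.0706 ]), 1906)
flange (array([-0.00816, -0.0011 ,  0.07859]), 423)
hub (array([-0.01261, -0.00341,  0.09277]), 106) knobtop (array([ 0.00726, -0.00729,  0.14927]), 314)
-180 52 0.07868
-135 56 0.07862
-90 56 0.07853
-45 29 0.07835
0 60 0.0785
45 58 0.07849
90 56 0.07856
135 56 0.07873
```

The gauge stands at wrist-crop (184,165) centred on the block, upright and released. Tilt is about 0.007 rad and nothing has been disturbed. The gripper is clear, so I hand in.

```bash
python3 -c "
from workcell import hand_in
print(hand_in())"
```

```text
the job is handed in; nothing more can be done
None
```

The depth gauge is standing released on the larger block with its rod down in the bore. I handed it in at about 19.4 s of the 42 s allowed; no verdict was reported.

**What I did:** I took the gauge by its knob from the stand and seated the flange gently over the bore. I ran the rod down at about 12 mm/s until it stopped. The force on the tool then rose from about 3.6 N to 9 N, so about 5–6 N was on the bottom. I let go and moved the arm clear.

**Last checks:**
- **Position:** the flange centre is about 0.7 mm from the bore's axis (limit 4 mm).
- **Tilt:** the flange fit gives about 0.007 rad against the block, and the offset of the knob from the flange suggests about 0.013 (limit 0.03).
- **Reading:** the knob height gives a depth of about 33 mm, within the stated 25 to 48 mm.
- **Surroundings:** the neighbouring items look undisturbed in the last pictures; I didn't measure their positions.

**What failed or disagreed:**
- **First grasp missed:** it closed on air because the fingers end about 36 mm above the reported tool point. I measured that with the cameras and allowed for it, and the gauge was not touched.
- **Tilt while pressing:** the flange fit read 0.024–0.039 rad with the hand partly blocking the view. It dropped to the value above after release.
- **Seat height:** the flange top measured about 1 mm too high and the hub top only about 0.2 mm. The flange showed nearly the same excess when it was first seated, so I took it as measuring bias (limit 1.5 mm).
- **Foot force after release:** I could not measure it directly.

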